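Swap the battery packs on the craft-table charger

ROBOT

A 6-joint arm with a two-finger parallel gripper is mounted at the origin on the work surface. World frame = base frame: x ahead of the robot, y to its left, z up, the work surface at z = 0. Lengths are in m, angles in degrees, forces in N, time in s.
With the tool pointing down it reaches from about 0.3 to 0.775 m from the base axis. Payload 14.6 kg.
Tool frame: the origin (TCP) lies between the finger pads; the fingertips stand ctrl.tip_reach ahead of it and the grasp point (between the pads) lies 5 mm behind it (ctrl.tip_reach is the distance from the TCP to the fingertips, in m); z points along the fingers, y is the line along which they close (so a half turn about z gives the same grasp; the last joint's range is limited). The gripper opens to 94 mm and grips with 3 to 60 N. Pads are 16 mm wide; open, the fingers measure 119 mm over their backs; the gripper's body (75 mm by 177 mm) begins 78 mm behind the grasp point.
Start: joints at [73.247, 17.183, 87.147, -0, 75.671, -3.816], TCP at [0.123, 0.536, 0.219] pointing down, gripper open.
Joint ranges: [-173.82, 173.82], [-45.26, 126.66], [13.44, 144.39], [-59.66, 239.66], [0, 175.72], [-146.38, 146.38]. Speed limits (degrees/s): [127.2, 127.2, 147.25, 180, 180, 180].

INTERFACE

Orientations are given as [roll, pitch, yaw] about the fixed x, y, z axes, in that order (R = Rz(yaw) Ry(pitch) Rx(roll)).
In Python, from station import ctrl, grab_frame gives the robot as it stands.
- The arm moves only by the tool play_rows, never from a script. Its argument "motion" is one flat list of numbers, 5 for each row, row after row: the shift along the tool's x, y, z in units of 50 cm (1.0 is 50 cm), then the turn about the tool's z in units of 0.5 rad (1.0 is 0.5 rad), then the opening, from 0 (shut) to 1 (fully open). A call has 1 to 8 rows; each row shifts and turns the commanded pose from where the row before left it, along the tool's axes as they then stand; what a row does not reach is not made up. A row lasts 1/10 s, in which the tool goes at most 50 mm and 8.59 degrees, less where a joint would pass 70% of its speed; a pose out of reach is approached as far as the arm can. A call with a number of a shift or a turn outside -1 to 1 is refused whole. A call with a gripper value outside its range is refused whole. The fingers move at their own pace and stop on an object; "force" is the grip in N (left out, the last holds). Time passes only in rows, so rows that do not move let the fingers close. It gives the time, the measured TCP pose, the force, the opening and the grip force at its end, in the units of the state.
- ctrl.get_obs(): the state, without advancing time (a new reading comes with each control period).
- grab_frame(name): name is "scene" or "top" or "wrist"; returns a dict with "pixels" (400x640x3 uint8, blue, green, red), "z_map" (400x640 float32, m along the optical axis (not along the pixel's ray), 0 where there is no reading), "intrinsics" (3x3 intrinsics, pixels), "rvec" (rotation vector, rad) and "tvec" (3), from world to camera coordinates, as OpenCV has them. Camera axes: x right, y down, z forward; pixel columns grow to the right and rows downward; lengths in m; the calibration is good to about 2 mm. The wrist camera is an equidistant fisheye: a pixel r from the principal point sees the ray r / f radians off the axis. A picture is of the moment at which its call begins.
- ctrl.finish_job(): hands the job in; it is judged then, once.
The state is a dict: "time_s": time; "qpos": joint angles; "joint_vel": joint speeds; "effort": joint torques, N m; "position": TCP position; "tcp_rot": TCP orientation; "force": force on the tool from outside, world axes, zero at the start; "moment": the same for the moment, N m; "grip_width": finger opening in m; "gripper_force": force on a finger pad.
Only numpy, scipy, OpenCV 4.12 (cv2) and the standard library are available. Lean on these libraries where they do the work, as an engineer would, in place of code of your own. Each camera call takes 0.05 s, during which the arm holds its last target. There are 200 camera calls.

TASK

The blue battery pack on the charger is full: slide it back off the charger's rail and set it down, without dropping it, flat in the yellow tray, base down. Then slide the empty orange pack onto the rail, nose first, fully home until the spring catches hold it, and let go. Leave the pots, bottles and mug where they stand.

Things in the scene. Friction and masses are not known exactly. Their poses are not given: they have to be found in the camera images.
- charger: white battery charger, fixed, 240 (x) x 110 (y) mm, flat deck 30 mm high. Origin: centre of its underside; +x is the way a pack slides on, z up. A steel T rail lies on the centre line from x = 20 to 94 mm; ahead of it (x below 20 mm) the deck is bare, so a pack can stand there and be slid on. A pack is home when its origin is at x = 39, y = 0, z = 30 mm, its +x along the charger's +x
- rail_nose (a point): tip of the rail's pointed nose, at deck height on the centre line (x = 20 mm in the charger's frame). The rail: stem 18 mm wide and 13 mm high, head 34 mm wide, from 13 to 21 mm above the deck; its nose is a 45 degree wedge, full width from x = 37 mm
- catch_mid (a point): point on the centre line at deck height between the two brass spring balls (charger x = 70 mm). They sit in grey cheeks (x = 59 to 95 mm, 24 mm above the deck, inner faces 33.5 mm from the centre line) and snap into a pack's notches when it is home; pushing a pack past them, or pulling it off, takes roughly 10 N
- charger_stop (a point): point at deck height on the rail's centre line, x = 94 mm in the charger's frame: where the nose point of a pack that is home lies. A grey stop block (x = 95 to 120 mm, 90 mm wide, 55 mm above the deck) stands just behind it
- blue: blue battery pack on a grey base, 110 (x) mm long, 72 mm high, 0.3 to 0.65 kg; home on the charger at the start. Origin: centre of its underside; +x to its nose (end with copper contacts and a white bar on top), z up. The blue upper body, 56 mm wide (y), 24 to 72 mm above the underside, is the place to grip, across y; the grey base below is 60 mm wide
- blue_nose (a point): nose end of the blue pack's underside, 55 mm ahead (+x) of its origin
- orange: orange battery pack, the same in shape, size, mass range and frame as the blue one; at the start it stands on the table base down, a glue bottle near its +y side (at least 30 mm clear of the grip faces) and a paint tub beyond its nose
- orange_nose (a point): nose end of the orange pack's underside, 55 mm ahead (+x) of its origin. Both packs have a channel along the whole underside: 38 mm wide, 24 mm high, its mouth narrowed to 24 mm by lips 9 mm thick that slide under the rail's head (so a pack goes on only lengthwise, with its base 0 to 4 mm above the deck)
- orange_notch (a point): level with the rounded notches in the two sides of the orange pack's base, 31 mm ahead (+x) of its origin, at its underside; they take the spring balls
- tray: shallow yellow open tray, fixed, 240 (x) x 140 (y) x 20 mm high, walls and floor 5 mm. Origin: centre of its underside. A paint jar stands in its +x end; the -x end is free for the pack, laid lengthwise
- paint_jar: paint jar with a red cap in the tray, 42 mm diameter, 75 mm high; origin at its foot; leave it there
- glue_bottle: green glue bottle with a white cap, 40 mm diameter, 120 mm high, beside the orange pack; origin at its foot; leave it
- paint_tub: white paint tub with a blue lid, 80 mm diameter, 90 mm high, beyond the orange pack's nose; origin at its foot; leave it
- tub_far: white paint tub with a blue lid, 84 mm diameter, 100 mm high, at the back; origin at its foot; leave it
- spray_can: varnish can, 60 mm diameter, 170 mm high, at the back; origin at its foot; leave it
- water_mug: blue mug, 80 mm diameter, 90 mm high, at the back; origin at its foot; leave it
Mind the look-alikes: they are no part of the job. Leave any red look-alike of the blue alone. Leave any turquoise look-alike of the orange alone.

How it is judged:
By the outcome, as a careful person would: the job done as asked, in the order asked, and still so for the second after the job is handed in, with the robot touching nothing.
It also fails if it takes over 66 s, if anything falls off the work surface, if the arm or the gripper's body presses on something with over 40 N, if the wrist force passes 120 N, or if a joint passes its speed limit or range.

## Working session

There is one attempt and no reset: what is moved stays moved. The work goes in short steps, Python scripts to look and compute and a tool call to move; the robot and the scene stay as the last step left them, time stands still between calls to the robot, and variables do not carry over. Pictures are saved under pics/ and viewed, at most 10 in all, crops included, and the job is handed in when it is done.

Besides the shell and the picture viewer there is one more tool, called after ">>>" in YAML: its name, and indented under it one key for each argument. play_rows: Moves the arm, as the interface text tells. Shifts and turns lie within -1 to 1; 1 stands for 50 cm of shift or 0.5 rad of turn. Its arguments: {"type":"object","properties":{"motion":{"type":"array","items":{"type":"number","minimum":-1,"maximum":1}},"force":{"type":"number"}},"required":["motion"]}

```bash
mkdir -p pics; ls; cat > h.py <<'E'
import numpy as np, cv2
from station import ctrl, grab_frame
def cam(n):
    f=grab_frame(n); R,_=cv2.Rodrigues(np.array(f['rvec'],float)); return f['pixels'],f['z_map'],np.array(f['intrinsics']),R,np.array(f['tvec'],float).ravel()
def cloud(c):
    img,z,K,R,t=c; v,u=np.mgrid[:400,:640]
    P=np.stack([(u-K[0,2])/K[0,0]*z,(v-K[1,2])/K[1,1]*z,z],-1)
    return (P-t)@R
E
python3 - <<'E'
from h import *
a=cam('top');b=cam('scene')
cv2.imwrite('pics/top.png',a[0]);cv2.imwrite('pics/scene.png',b[0])
np.savez('f.npz',ti=a[0],tp=cloud(a),tz=a[1],si=b[0],sp=cloud(b),sz=b[1])
print(ctrl.get_obs(),ctrl.tip_reach)
for c in(a,b): print(c[2],-c[3].T@c[4])
E
```

```text
pics
{'time_s': 0.1, 'qpos': array([ 7.32485251e+01,  1.72128263e+01,  8.71781904e+01, -1.99869323e-03,
        7.56711247e+01, -3.81707619e+00]), 'joint_vel': array([ 0.18336199, -0.12160682, -0.04985796, -0.11169564,  0.07963643,
        0.07029302]), 'effort': array([-1.05719395e-03, -5.32639790e+01, -3.53291488e+01,  7.09247100e-02,
        2.34524725e-02, -6.57832402e-05]), 'position': array([0.12306359, 0.53581323, 0.21892873]), 'tcp_rot': array([-1.79937868e+02, -2.20514951e-03,  1.67066096e+02]), 'force': array([ 0.40681809, -0.09619519, -0.86429244]), 'moment': array([-0.01121435, -0.02146316,  0.0286976 ]), 'gripper_force': 0.0, 'grip_width': 0.09390944357078969} 0.014
[[478.2822843    0.         320.26423609]
 [  0.         478.2822843  192.88919425]
 [  0.           0.           1.        ]] [0.37974335 0.01714169 1.24801438]
[[407.91983901   0.         315.36140262]
 [  0.         407.91983901 197.29336658]
 [  0.           0.           1.        ]] [1.45984139 0.4543803  0.74769236]
```

View pics/top.png

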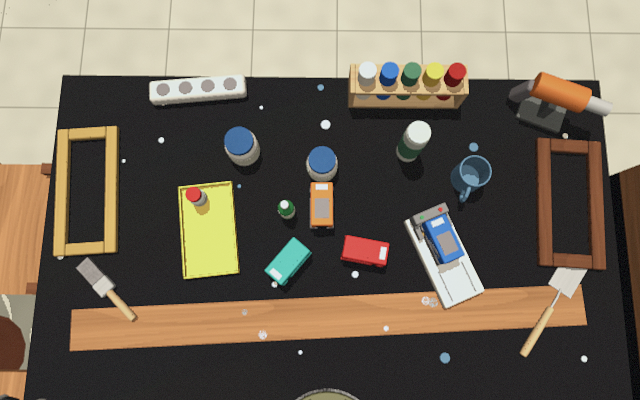

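View pics/scene.png

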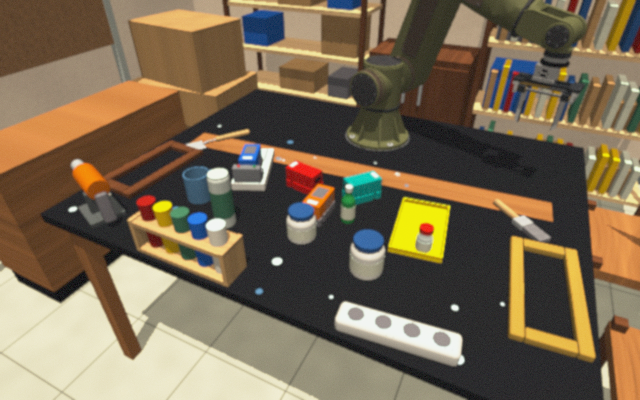

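The top view shows the blue pack on the charger at (441,240), the orange one at (321,205), and the tray at (208,230) with its jar at (195,195). The look-alikes are red at (365,250) and turquoise at (288,262). The scene view agrees. Next I'll measure positions with masks and the depth points.

```bash
cat > m.py <<'E'
from h import *
def rect(P,name):
    r=cv2.minAreaRect(P[:,:2].astype(np.float32)*1000); b=cv2.boxPoints(r)
    print(name,len(P),'c',np.round(r[0],1),'size',np.round(r[1],1),'ang',round(r[2],2),'zmed',np.round(np.median(P[:,2])*1000,1)); return r
def biggest(m):
    n,l,s,c=cv2.connectedComponentsWithStats(m.astype(np.uint8)); return l==1+np.argmax(s[1:,4])
E
python3 - <<'E'
from m import *
d=np.load('f.npz'); I=d['ti'];P=d['tp'];h=cv2.cvtColor(I,cv2.COLOR_BGR2HSV)
H,S,V=h[...,0],h[...,1],h[...,2]; z=P[...,2]; u=np.arange(640)[None,:]+0*H; v=np.arange(400)[:,None]+0*H
def box(a,b,c,e): return (u>=a)&(u<=b)&(v>=c)&(v<=e)
# tops
for n,B,z0 in(('orange',box(295,345,172,235),.072),('blue',box(412,475,205,270),.102),('red',box(335,395,230,270),.072)):
    m=biggest(B&(abs(z-z0)<.008)); rect(P[m],n+' top')
    w=m&(S<60)&(V>150); print('   white bar',P[w].mean(0)*1000 if w.any() else None, w.sum())
    w=m&(S<90)&(V<=150); print('   grey label',P[w].mean(0)*1000 if w.any() else None,w.sum())
m=biggest(box(400,490,200,310)&(abs(z-.03)<.006)); rect(P[m],'charger deck')
m=biggest(box(400,490,195,310)&(z>.02)); rect(P[m],'charger all')
m=box(410,455,200,225)&(abs(z-.085)<.005); rect(P[m],'stop')
m=biggest(box(170,245,175,285)&(H>22)&(H<35)&(S>120)); rect(P[m],'tray');
for n,B,z0 in(('jar',box(180,212,180,212),.06),('glue',box(272,300,190,225),.05),('tub',box(300,342,140,180),.08),('tubfar',box(220,262,120,168),.08),('can',box(395,435,115,165),.1),('mug',box(445,495,150,202),.05),('teal',box(262,315,235,288),.05)):
    m=B&(z>z0); Q=P[m]; print(n,Q.min(0).round(3),Q.max(0).round(3))
E
```

```text
orange top 949 c [580.5  18.1] size [108.1  54.7] ang 0.85 zmed 72.0
   white bar [578.73943667  19.0688506   72.40103422] 345
   grey label None 0
blue top 1075 c [ 493.3 -276.8] size [109.9  56.8] ang 24.42 zmed 101.8
   white bar [ 491.59027856 -279.13417784  102.26701718] 415
   grey label [ 535.88418085 -263.63134755   99.41215881] 7
red top 1021 c [466.2 -90.3] size [109.9  56.4] ang 79.71 zmed 71.9
   white bar [ 457.77734497 -131.36273485   72.20720419] 76
   grey label None 0
charger deck 2277 c [ 457.4 -292.4] size [239.4 111.5] ang 23.71 zmed 29.7
charger all 4251 c [ 406.2 -173.5] size [240.2 371. ] ang 23.43 zmed 32.7
stop 355 c [ 551.6 -251.3] size [34.5 90.7] ang 23.63 zmed 84.6
tray 852 c [515.1 209.8] size [394.9 256.6] ang 87.93 zmed 16.2
jar [0.38  0.017 0.06 ] [0.618 0.359 1.248]
glue [0.38  0.017 0.05 ] [0.586 0.128 1.248]
tub [ 0.38  -0.014  0.08 ] [0.723 0.052 1.248]
tubfar [0.38  0.017 0.08 ] [0.769 0.264 1.248]
can [ 0.38  -0.237  0.1  ] [0.763 0.017 1.248]
mug [ 0.38  -0.403  0.05 ] [0.703 0.017 1.248]
teal [0.38  0.017 0.051] [0.494 0.155 1.248]
```

```bash
python3 - <<'E'
from m import *
d=np.load('f.npz'); I=d['ti'];P=d['tp'];ok=d['tz']>0;h=cv2.cvtColor(I,cv2.COLOR_BGR2HSV)
H,S,V=h[...,0],h[...,1],h[...,2]; z=P[...,2]; u=np.arange(640)[None,:]+0*H; v=np.arange(400)[:,None]+0*H
def box(a,b,c,e): return ok&(u>=a)&(u<=b)&(v>=c)&(v<=e)
m=biggest(box(170,245,175,285)&(z>.003)&(z<.03)&(S>100)); rect(P[m],'tray')
m=biggest(box(170,245,175,285)&(abs(z-.02)<.003)&(S>100)); rect(P[m],'rim')
m=box(170,245,215,270)&(abs(z-.005)<.003)&(S>100); rect(P[m],'floor')
for n,B,z0 in(('jar',box(180,212,180,212),.06),('glue',box(272,300,190,225),.03),('tub',box(300,342,140,180),.08),('tubfar',box(220,262,120,168),.08),('can',box(395,435,115,165),.1),('mug',box(445,495,150,202),.05),('teal',box(262,315,235,288),.05)):
    Q=P[B&(z>z0)]; print(n,Q.min(0).round(3),Q.max(0).round(3))
# charger long edges: fit lines in world through deck extremes
m=box(400,490,200,310)&(abs(z-.03)<.004); Q=P[m][:,:2]*1000
for ang in np.arange(22.5,25.1,.25):
    a=np.radians(ang); y=Q@[-np.sin(a),np.cos(a)]; x=Q@[np.cos(a),np.sin(a)]
    # spread of side extremes over x bins
    bins=np.digitize(x,np.arange(x.min()+5,x.max()-5,12)); lo=[y[bins==k].min() for k in range(1,18) if (bins==k).sum()>5]; hi=[y[bins==k].max() for k in range(1,18) if (bins==k).sum()>5]
    print(ang,np.round([np.std(lo),np.std(hi),np.polyfit(range(len(lo)),lo,1)[0],np.polyfit(range(len(hi)),hi,1)[0]],2))
m=biggest(box(295,345,172,235)&(abs(z-.072)<.008)); Q=P[m]*1000; print('orange pca')
for ang in np.arange(-1,3.1,.5):
    a=np.radians(ang); y=Q[:,:2]@[-np.sin(a),np.cos(a)]; x=Q[:,:2]@[np.cos(a),np.sin(a)]
    b=np.digitize(x,np.arange(x.min()+4,x.max()-4,6)); lo=[y[b==k].min() for k in range(1,17)];hi=[y[b==k].max() for k in range(1,17)]
    print(ang,np.round([np.polyfit(range(16),lo,1)[0],np.polyfit(range(16),hi,1)[0]],3),len(lo))
E
```

```text
tray 3977 c [519.8 315.3] size [247.9 147.5] ang 7.26 zmed 6.3
rim 68 c [416.7 253.2] size [36.7 75.9] ang 41.9 zmed 19.4
floor 2205 c [484.  311.7] size [156.8 147.9] ang 6.39 zmed 5.1
jar [0.581 0.32  0.06 ] [0.618 0.359 0.088]
glue [0.549 0.088 0.031] [0.586 0.128 0.123]
tub [ 0.654 -0.014  0.08 ] [0.723 0.052 0.096]
tubfar [0.697 0.192 0.08 ] [0.769 0.264 0.105]
can [ 0.706 -0.237  0.1  ] [ 0.763 -0.179  0.177]
mug [ 0.592 -0.403  0.05 ] [ 0.703 -0.323  0.096]
teal [0.38  0.048 0.051] [0.494 0.155 0.078]
22.5 [1.22 1.7  0.23 0.33]
22.75 [0.99 1.46 0.18 0.28]
23.0 [0.78 1.23 0.13 0.23]
23.25 [0.6  1.01 0.08 0.17]
23.5 [0.56 0.81 0.04 0.12]
23.75 [ 0.54  0.66 -0.02  0.07]
24.0 [ 0.62  0.57 -0.07  0.02]
24.25 [ 0.79  0.59 -0.12 -0.03]
24.5 [ 1.    0.7  -0.17 -0.09]
24.75 [ 1.23  0.86 -0.23 -0.15]
25.0 [ 1.46  1.09 -0.28 -0.2 ]
orange pca
-1.0 [0.288 0.19 ] 16
-0.5 [0.235 0.139] 16
0.0 [0.182 0.087] 16
0.5 [0.13  0.035] 16
1.0 [ 0.036 -0.016] 16
1.5 [-0.019 -0.068] 16
2.0 [-0.072 -0.12 ] 16
2.5 [-0.125 -0.174] 16
3.0 [-0.178 -0.231] 16
```

```bash
cat > p.py <<'E'
import sys, numpy as np
from station import ctrl
o=ctrl.get_obs(); p=o['position']; yaw=o['tcp_rot'][2]
def plan(x,y,z,yw,n=None,show=True):
    """rows from measured pose to target (mm, deg)"""
    d=np.array([x,y,z])/1000-p; dy=(yw-yaw+180)%360-180
    N=n or int(max(np.ceil(np.linalg.norm(d)/.045),np.ceil(abs(dy)/8),1))
    print('t',o['time_s'],'pos',(p*1000).round(1),'rot',o['tcp_rot'].round(2),'F',o['force'].round(1),'w',round(o['grip_width'],4),'gf',round(o['gripper_force'],1),'| d mm',(d*1000).round(1),'dyaw',round(dy,2),'N',N)
    yy=yaw
    for k in range(N):
        a=np.radians(yy); w=d/N
        s=[np.cos(a)*w[0]+np.sin(a)*w[1], np.sin(a)*w[0]-np.cos(a)*w[1], -w[2]]
        print(*np.round(np.array(s)/.5,4),round(np.radians(-dy/N)/.5,4),sep=', ')
        yy+=dy/N
if __name__=='__main__': plan(*map(float,sys.argv[1:5]),*(int(a) for a in sys.argv[5:6]))
E
python3 p.py 493.2 -276.7 200 23.85
python3 - <<'E'
from m import *
d=np.load('f.npz'); I=d['ti'];P=d['tp'];ok=d['tz']>0;h=cv2.cvtColor(I,cv2.COLOR_BGR2HSV)
H,S,V=h[...,0],h[...,1],h[...,2]; z=P[...,2]
m=((H>22)&(H<35)&(S>100)).astype(np.uint8); m[:175]=0;m[285:]=0;m[:,:170]=0;m[:,245:]=0
m=biggest(m); c=max(cv2.findContours(m.astype(np.uint8),0,2)[0],key=cv2.contourArea)
q=cv2.approxPolyDP(cv2.convexHull(c),5,True)[:,0]; print(q)
fr=cam('top'); K,R,t=fr[2:]
C=-R.T@t; W=[]
for a in q:
    r=R.T@np.array([(a[0]-K[0,2])/K[0,0],(a[1]-K[1,2])/K[1,1],1]); W.append((C+r*(.02-C[2])/r[2])[:2]*1000)
W=np.array(W);print(W.round(1)); rect(np.c_[W,W[:,0]*0]/1000,'tray corners')
for i in range(len(W)): e=W[(i+1)%len(W)]-W[i]; print(np.linalg.norm(e).round(1),np.degrees(np.arctan2(e[1],e[0])).round(2))
E
```

```text
t 0.1 pos [123.1 535.8 218.9] rot [-179.94   -0.    167.07] F [ 0.4 -0.1 -0.9] w 0.0939 gf 0.0 | d mm [ 370.1 -812.5  -18.9] dyaw -143.22 N 20
-0.0543, -0.0709, 0.0019, 0.25
-0.0627, -0.0636, 0.0019, 0.25
-0.0701, -0.0553, 0.0019, 0.25
-0.0765, -0.0461, 0.0019, 0.25
-0.0816, -0.0362, 0.0019, 0.25
-0.0855, -0.0258, 0.0019, 0.25
-0.088, -0.0149, 0.0019, 0.25
-0.0892, -0.0038, 0.0019, 0.25
-0.089, 0.0073, 0.0019, 0.25
-0.0874, 0.0184, 0.0019, 0.25
-0.0844, 0.0291, 0.0019, 0.25
-0.0801, 0.0394, 0.0019, 0.25
-0.0746, 0.0491, 0.0019, 0.25
-0.0679, 0.058, 0.0019, 0.25
-0.0601, 0.066, 0.0019, 0.25
-0.0514, 0.073, 0.0019, 0.25
-0.0419, 0.0788, 0.0019, 0.25
-0.0318, 0.0834, 0.0019, 0.25
-0.0211, 0.0868, 0.0019, 0.25
-0.0101, 0.0887, 0.0019, 0.25
[[232 181]
 [237 272]
 [183 278]
 [178 186]]
[[644.6 255. ]
 [408.8 231.6]
 [392.4 367.6]
 [629.8 396.1]]
tray corners 4 c [518.4 313.1] size [239.  141.9] ang 6.0 zmed 0.0
237.0 -174.34
137.0 96.88
239.1 6.85
141.9 -84.0
```

>>> play_rows:
  motion: [-0.054,-0.071,0.002,0.25,1,-0.063,-0.064,0.002,0.25,1,-0.07,-0.055,0.002,0.25,1,-0.0765,-0.046,0.002,0.25,1,-0.0815,-0.036,0.002,0.25,1,-0.0855,-0.026,0.002,0.25,1,-0.088,-0.015,0.002,0.25,1,-0.089,-0.004,0.002,0.25,1]

```text
time_s: 0.95
position: [0.2711, 0.2093, 0.2114]
tcp_rot: [180.0, -0.0, 109.5]
force: [0.4, 0.9, 0.1]
grip_width: 0.0942
gripper_force: 0.0
```

>>> play_rows:
  motion: [-0.089,0.007,0.002,0.25,1,-0.0875,0.018,0.002,0.25,1,-0.0845,0.029,0.002,0.25,1,-0.08,0.039,0.002,0.25,1,-0.0745,0.049,0.002,0.25,1,-0.068,0.058,0.002,0.25,1,-0.06,0.066,0.002,0.25,1,-0.0515,0.073,0.002,0.25,1]

```text
time_s: 1.75
position: [0.4186, -0.1162, 0.2034]
tcp_rot: [180.0, -0.0, 52.1]
force: [0.4, 0.1, 0.9]
grip_width: 0.0938
gripper_force: 0.0
```

>>> play_rows:
  motion: [-0.042,0.079,0.002,0.25,1,-0.032,0.083,0.002,0.25,1,-0.021,0.087,0.002,0.25,1,-0.01,0.089,0.002,0.25,1,0,0,0,0,1,0,0,0,0,1]

```text
time_s: 2.35
position: [0.492, -0.2772, 0.1985]
tcp_rot: [-179.9, 0.0, 23.8]
force: [-0.1, -0.2, 0.2]
grip_width: 0.0939
gripper_force: 0.0
```

```bash
python3 p.py 493.2 -276.7 75 23.85 4
```

```text
t 2.35 pos [ 492.  -277.2  198.5] rot [-1.7992e+02  5.0000e-02  2.3810e+01] F [-0.1 -0.2  0.2] w 0.0939 gf 0.0 | d mm [   1.2    0.5 -123.5] dyaw 0.04 N 4
0.0007, 0.0, 0.0618, -0.0003
0.0007, 0.0, 0.0618, -0.0003
0.0007, 0.0, 0.0618, -0.0003
0.0007, 0.0, 0.0618, -0.0003
```

>>> play_rows:
  motion: [0.001,0,0.062,0,1,0.001,0,0.062,0,1,0.001,0,0.062,0,1,0,0,0.061,0,1,0,0,0,0,1]

```text
time_s: 2.85
position: [0.4919, -0.2742, 0.073]
tcp_rot: [-179.7, 0.2, 23.9]
force: [0.3, -0.0, 0.2]
grip_width: 0.0939
gripper_force: 0.0
```

>>> play_rows:
  motion: [0,0,0,0,0.4,0,0,0,0,0.4,0,0,0,0,0.4,0,0,0,0,0.4,0,0,0,0,0.4,0,0,0,0,0.4]
  force: 15

```text
time_s: 3.45
position: [0.4938, -0.2764, 0.0765]
tcp_rot: [180.0, -0.0, 23.8]
force: [-1.9, 0.9, 4.4]
grip_width: 0.0559
gripper_force: 15.0
```

```bash
python3 - <<'E'
from h import *
cv2.imwrite('pics/w1.png',cam('wrist')[0])
print(ctrl.get_obs())
E
```

```text
{'time_s': 3.5, 'qpos': array([-3.29465365e+01,  2.80859140e+01,  9.24154758e+01,  2.48763795e-03,
        5.94702032e+01,  3.32302360e+01]), 'joint_vel': array([-0.05382936, -0.0106871 , -0.09985592, -0.00603276,  0.07157126,
        0.099506  ]), 'effort': array([-1.33210612e-01, -5.59513950e+01, -2.93277687e+01,  2.56261288e-02,
       -5.30233327e-01,  1.15020806e-02]), 'position': array([ 0.49375483, -0.27636798,  0.07643946]), 'tcp_rot': array([ 1.79977413e+02, -1.73600092e-02,  2.38219678e+01]), 'force': array([-2.32109877,  1.23124655,  5.35418912]), 'moment': array([0.18786182, 0.40378474, 0.00804624]), 'gripper_force': 15.000716149806976, 'grip_width': 0.055950623004216264}
```

View pics/w1.png

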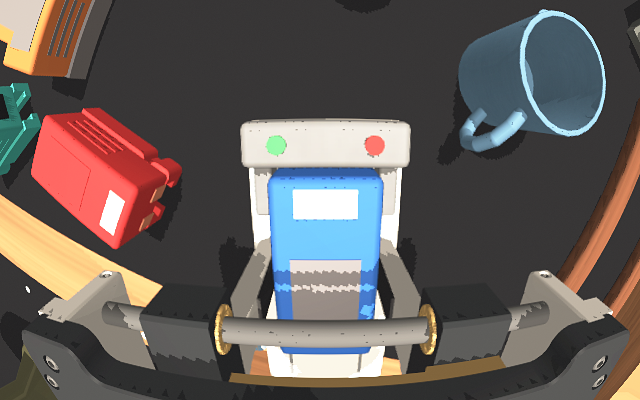

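The wrist view shows the fingers gripping the blue body squarely, with the blue pack at (325,260) and the stop block beyond it at (325,145). I'll pull it back along the rail.

>>> play_rows:
  motion: [0,0,-0.001,0,0.4,0,0,-0.001,0,0.4,0,0,0,0,0.4,-0.006,0,0,0,0.4,-0.006,0,0,0,0.4,-0.006,0,0,0,0.4,-0.006,0,0,0,0.4,-0.006,0,0,0,0.4]
  force: 45

```text
time_s: 4.3
position: [0.4801, -0.2822, 0.0769]
tcp_rot: [180.0, -0.0, 23.8]
force: [4.5, 1.3, -4.2]
grip_width: 0.0559
gripper_force: 45.0
```

```bash
python3 p.py 408 -314.5 77 23.85 8
```

```text
t 4.3 pos [ 480.1 -282.2   76.9] rot [ 1.7999e+02 -4.0000e-02  2.3830e+01] F [ 4.5  1.3 -4.2] w 0.0559 gf 45.0 | d mm [-72.1 -32.3   0.1] dyaw 0.02 N 8
-0.0197, 0.0001, -0.0, -0.0001
-0.0197, 0.0001, -0.0, -0.0001
-0.0197, 0.0001, -0.0, -0.0001
-0.0197, 0.0001, -0.0, -0.0001
-0.0197, 0.0001, -0.0, -0.0001
-0.0197, 0.0001, -0.0, -0.0001
-0.0197, 0.0001, -0.0, -0.0001
-0.0197, 0.0001, -0.0, -0.0001
```

>>> play_rows:
  motion: [-0.02,0,0,0,0.4,-0.02,0,0,0,0.4,-0.02,0,0,0,0.4,-0.02,0,0,0,0.4,-0.02,0,0,0,0.4,-0.02,0,0,0,0.4,-0.02,0,0,0,0.4,-0.014,0,0,0,0.4]

```text
time_s: 5.1
position: [0.4086, -0.3139, 0.077]
tcp_rot: [180.0, 0.0, 23.8]
force: [1.1, -0.8, -4.4]
grip_width: 0.0558
gripper_force: 45.0
```

```bash
python3 - <<'E'
from h import *
f=cam('wrist')[0]; s=cam('scene')[0]
cv2.imwrite('pics/c2.png',np.hstack([cv2.resize(f,(480,300)),cv2.resize(s[120:240,200:330],(300,300))]))
E
python3 p.py 408 -314.5 200 23.85 3
```

```text
t 5.2 pos [ 408.8 -313.8   77. ] rot [-180.      0.     23.77] F [ 0.2  0.6 -3.3] w 0.0556 gf 45.0 | d mm [ -0.8  -0.7 123. ] dyaw 0.08 N 3
-0.0007, 0.0002, -0.082, -0.0009
-0.0007, 0.0002, -0.082, -0.0009
-0.0007, 0.0002, -0.082, -0.0009
```

View pics/c2.png

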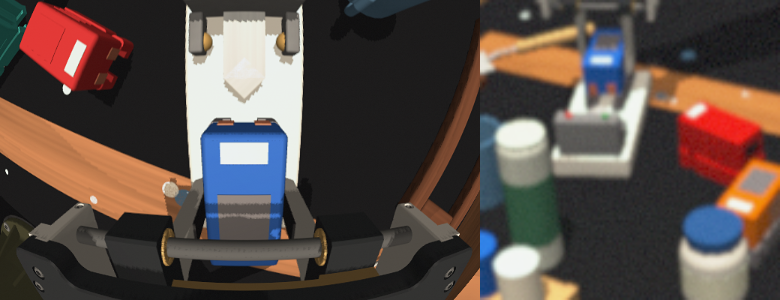

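The blue pack is clear of the rail; the rail nose shows at (243,95) in the wrist half of the picture, ahead of the pack's nose at (245,125). I'll lift it and carry it to the tray.

>>> play_rows:
  motion: [0,0,-0.03,0,0.4,0,0,-0.07,0,0.4,0,0,-0.07,0,0.4,0,0,-0.05,0,0.4,0,0,-0.026,0,0.4,0,0,0,0,0.4]

```text
time_s: 5.8
position: [0.41, -0.3137, 0.2011]
tcp_rot: [179.9, -0.1, 23.8]
force: [0.6, -0.6, -3.8]
grip_width: 0.0555
gripper_force: 45.0
```

```bash
python3 p.py 468.8 307.6 200 6.2 16
```

```text
t 5.8 pos [ 410.  -313.7  201.1] rot [ 1.7987e+02 -6.0000e-02  2.3840e+01] F [ 0.6 -0.6 -3.8] w 0.0555 gf 45.0 | d mm [ 58.8 621.3  -1.1] dyaw -17.64 N 16
0.0381, -0.0681, 0.0001, 0.0385
0.0368, -0.0688, 0.0001, 0.0385
0.0355, -0.0695, 0.0001, 0.0385
0.0341, -0.0702, 0.0001, 0.0385
0.0328, -0.0708, 0.0001, 0.0385
0.0314, -0.0714, 0.0001, 0.0385
0.03, -0.072, 0.0001, 0.0385
0.0286, -0.0726, 0.0001, 0.0385
0.0272, -0.0731, 0.0001, 0.0385
0.0258, -0.0736, 0.0001, 0.0385
0.0244, -0.0741, 0.0001, 0.0385
0.023, -0.0746, 0.0001, 0.0385
0.0215, -0.075, 0.0001, 0.0385
0.0201, -0.0754, 0.0001, 0.0385
0.0186, -0.0758, 0.0001, 0.0385
0.0172, -0.0761, 0.0001, 0.0385
```

>>> play_rows:
  motion: [0.038,-0.068,0,0.0385,0.4,0.037,-0.069,0,0.0385,0.4,0.0355,-0.0695,0,0.0385,0.4,0.034,-0.07,0,0.0385,0.4,0.033,-0.071,0,0.0385,0.4,0.0315,-0.0715,0,0.0385,0.4,0.03,-0.072,0,0.0385,0.4,0.0285,-0.0725,0,0.0385,0.4]

```text
time_s: 6.6
position: [0.4384, -0.001, 0.1984]
tcp_rot: [-180.0, 0.1, 15.0]
force: [0.4, 0.1, -3.8]
grip_width: 0.0554
gripper_force: 45.0
```

>>> play_rows:
  motion: [0.027,-0.073,0,0.0385,0.4,0.026,-0.0735,0,0.0385,0.4,0.0245,-0.074,0,0.0385,0.4,0.023,-0.0745,0,0.0385,0.4,0.0215,-0.075,0,0.0385,0.4,0.02,-0.0755,0,0.0385,0.4,0.0185,-0.076,0,0.0385,0.4,0.017,-0.076,0,0.0385,0.4]

```text
time_s: 7.4
position: [0.4678, 0.3094, 0.1978]
tcp_rot: [179.9, 0.1, 6.1]
force: [1.2, -0.5, -3.9]
grip_width: 0.0558
gripper_force: 45.0
```

>>> play_rows:
  motion: [0,0,0,0,0.4,0,0,0,0,0.4]

```text
time_s: 7.6
position: [0.4677, 0.3081, 0.1978]
tcp_rot: [179.9, 0.2, 6.3]
force: [-0.2, -1.1, -3.9]
grip_width: 0.0557
gripper_force: 45.0
```

```bash
python3 p.py 468.8 307.6 62 6.2 4
```

```text
t 7.6 pos [467.7 308.1 197.8] rot [1.7992e+02 1.6000e-01 6.2600e+00] F [-0.2 -1.1 -3.9] w 0.0557 gf 45.0 | d mm [   1.1   -0.5 -135.8] dyaw -0.06 N 4
0.0005, 0.0003, 0.0679, 0.0006
0.0005, 0.0003, 0.0679, 0.0006
0.0005, 0.0003, 0.0679, 0.0006
0.0005, 0.0003, 0.0679, 0.0006
```

>>> play_rows:
  motion: [0,0,0.068,0,0.4,0,0,0.068,0,0.4,0,0,0.068,0,0.4,0,0,0.05,0,0.4,0,0,0.02,0,0.4,0,0,0.004,0,0.4,0,0,0,0,0.4,0,0,0,0,0.4]

```text
time_s: 8.4
position: [0.469, 0.3081, 0.0623]
tcp_rot: [-180.0, -0.1, 6.2]
force: [0.8, 0.1, -3.5]
grip_width: 0.0557
gripper_force: 45.0
```

```bash
python3 p.py 468.8 307.6 52 6.2 4
```

```text
t 8.4 pos [469.  308.1  62.3] rot [-1.7995e+02 -1.1000e-01  6.1700e+00] F [ 0.8  0.1 -3.5] w 0.0557 gf 45.0 | d mm [ -0.2  -0.5 -10.3] dyaw 0.03 N 4
-0.0001, 0.0002, 0.0051, -0.0003
-0.0001, 0.0002, 0.0051, -0.0003
-0.0001, 0.0002, 0.0051, -0.0003
-0.0001, 0.0002, 0.0051, -0.0003
```

>>> play_rows:
  motion: [0,0,0.006,0,0.4,0,0,0.006,0,0.4,0,0,0.004,0,0.4,0,0,0.003,0,0.4,0,0,0.002,0,0.4,0,0,0,0,0.4]

```text
time_s: 9.0
position: [0.4684, 0.3079, 0.0514]
tcp_rot: [180.0, -0.0, 6.2]
force: [-6.4, -3.4, 10.2]
grip_width: 0.0557
gripper_force: 45.0
```

>>> play_rows:
  motion: [0,0,0.002,0,0.4,0,0,0,0,0.4]

```text
time_s: 9.2
position: [0.4684, 0.3079, 0.0514]
tcp_rot: [180.0, -0.0, 6.2]
force: [-12.1, -6.4, 22.2]
grip_width: 0.056
gripper_force: 45.0
```

>>> play_rows:
  motion: [0,0,-0.002,0,0.4,0,0,-0.001,0,0.4,0,0,0,0,0.65,0,0,0,0,0.7,0,0,0,0,0.8,0,0,0,0,0.8,0,0,0,0,0.8,0,0,0,0,0.8]
  force: 10

```text
time_s: 10.0
position: [0.4684, 0.3079, 0.0509]
tcp_rot: [-180.0, -0.0, 6.2]
force: [0.0, -0.3, 0.1]
grip_width: 0.0751
gripper_force: 0.0
```

>>> play_rows:
  motion: [0,0,-0.03,0,0.8,0,0,-0.07,0,0.8,0,0,-0.08,0,0.8,0,0,-0.08,0,0.8,0,0,-0.03,0,0.8,0,0,0,0,0.8]

```text
time_s: 10.6
position: [0.4692, 0.3084, 0.1994]
tcp_rot: [-179.9, -0.3, 6.2]
force: [0.1, 0.8, -0.3]
grip_width: 0.0752
gripper_force: 0.0
```

```bash
python3 - <<'E'
from h import *
f=cam('wrist')[0]; s=cam('scene')[0]
cv2.imwrite('pics/c3.png',np.hstack([cv2.resize(f,(480,300)),cv2.resize(s[180:280,340:470],(300,300))]))
E
python3 p.py 580.5 18.1 190 1.1
```

```text
t 10.7 pos [468.2 307.8 195.7] rot [1.7999e+02 1.0000e-02 6.1800e+00] F [ 0.6  0.1 -0.4] w 0.0754 gf 0.0 | d mm [ 112.3 -289.7   -5.7] dyaw -5.08 N 7
0.023, 0.0857, 0.0016, 0.0253
0.0241, 0.0854, 0.0016, 0.0253
0.0252, 0.0851, 0.0016, 0.0253
0.0262, 0.0848, 0.0016, 0.0253
0.0273, 0.0845, 0.0016, 0.0253
0.0284, 0.0841, 0.0016, 0.0253
0.0294, 0.0837, 0.0016, 0.0253
```

View pics/c3.png

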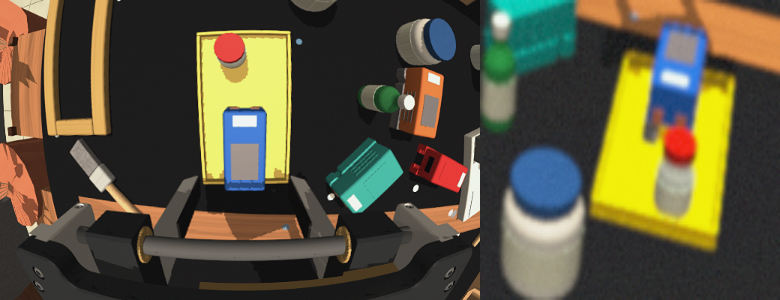

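The blue pack stands in the tray's free end, at (245,150) in the wrist half. I'll check its height and tilt from the top camera while moving on to orange.

>>> play_rows:
  motion: [0.023,0.0855,0.001,0.025,0.85,0.024,0.0855,0.001,0.025,0.85,0.025,0.085,0.001,0.025,0.85,0.0265,0.085,0.001,0.025,0.85,0.0275,0.0845,0.001,0.025,0.85,0.0285,0.084,0.001,0.025,0.85,0.0295,0.0835,0.001,0.025,0.85,0,0,0,0,0.85]

```text
time_s: 11.5
position: [0.5815, 0.0142, 0.1904]
tcp_rot: [180.0, 0.2, 0.9]
force: [0.2, 0.3, -0.5]
grip_width: 0.0799
gripper_force: 0.0
```

```bash
python3 - <<'E'
from m import *
c=cam('top');P=cloud(c);ok=c[1]>0;z=P[...,2]
h=cv2.cvtColor(c[0],cv2.COLOR_BGR2HSV)
m=ok&(P[...,0]>.38)&(P[...,0]<.56)&(P[...,1]>.25)&(P[...,1]<.37)&(z>.06)&(z<.12)
rect(P[m],'blue'); Q=P[m]; print(np.linalg.lstsq(np.c_[Q[:,:2],Q[:,0]*0+1],Q[:,2],rcond=None)[0])
w=ok&(P[...,0]>.38)&(P[...,0]<.56)&(P[...,1]>.22)&(P[...,1]<.4)&(z<.03)&(h[...,1]>100)&(h[...,0]<35)&(h[...,0]>22)
rect(P[w],'trayend')
m=ok&(P[...,0]>.5)&(P[...,0]<.66)&(abs(P[...,1]-.018)<.05)&(abs(z-.072)<.006); 
if m.sum()>50: rect(P[m],'orange')
E
python3 p.py 580.5 18.1 45 1.1 4
```

```text
blue 1092 c [467.9 306.6] size [112.2  57.7] ang 5.59 zmed 76.9
[0.00409322 0.05004143 0.05919761]
trayend 2005 c [483.2 313. ] size [169.3 150.3] ang 6.99 zmed 5.6
t 11.55 pos [580.9  16.4 190.5] rot [-1.7999e+02  1.7000e-01  9.7000e-01] F [-0.4  0.4 -0.5] w 0.0799 gf 0.0 | d mm [  -0.4    1.7 -145.5] dyaw 0.13 N 4
-0.0002, -0.0008, 0.0728, -0.0011
-0.0002, -0.0008, 0.0728, -0.0011
-0.0002, -0.0008, 0.0728, -0.0011
-0.0002, -0.0008, 0.0728, -0.0011
```

>>> play_rows:
  motion: [0,-0.001,0.072,0,0.85,0,-0.001,0.072,0,0.85,0,-0.001,0.072,0,0.85,0,0,0.05,0,0.85,0,0,0.022,0,0.85,0,0,0,0,0.85]

```text
time_s: 12.15
position: [0.58, 0.0208, 0.047]
tcp_rot: [-180.0, 0.2, 1.2]
force: [0.4, 0.2, 0.8]
grip_width: 0.0799
gripper_force: 0.0
```

>>> play_rows:
  motion: [0,0,0,0,0.5,0,0,0,0,0.4,0,0,0,0,0.4,0,0,0,0,0.4,0,0,0,0,0.4,0,0,0,0,0.4]
  force: 10

```text
time_s: 12.75
position: [0.5815, 0.0199, 0.0495]
tcp_rot: [180.0, -0.1, 1.2]
force: [-1.2, -0.7, 6.5]
grip_width: 0.0557
gripper_force: 10.0
```

>>> play_rows:
  motion: [0,0,0,0,0.4,0,0,0,0,0.4]
  force: 45

```text
time_s: 12.95
position: [0.5815, 0.0199, 0.0495]
tcp_rot: [180.0, -0.1, 1.2]
force: [-1.0, -1.1, 6.7]
grip_width: 0.0558
gripper_force: 45.0
```

```bash
python3 - <<'E'
from m import *
c=cam('top');P=cloud(c);ok=c[1]>0;z=P[...,2]
m=ok&(P[...,0]>.5)&(P[...,0]<.66)&(abs(P[...,1]-.018)<.05)&(abs(z-.072)<.006); print(m.sum())
if m.sum()>50: rect(P[m],'orange')
f=cam('wrist')[0];cv2.imwrite('pics/w4.png',f)
E
python3 p.py 580.5 18.1 200 1.1 4
```

```text
0
t 13.05 pos [581.5  19.9  49.5] rot [ 1.7999e+02 -9.0000e-02  1.1500e+00] F [-1.6 -1.   6.6] w 0.0561 gf 45.0 | d mm [ -1.   -1.8 150.5] dyaw -0.05 N 4
-0.0005, 0.0009, -0.0753, 0.0005
-0.0005, 0.0009, -0.0753, 0.0005
-0.0005, 0.0009, -0.0753, 0.0005
-0.0005, 0.0009, -0.0753, 0.0005
```

View pics/w4.png

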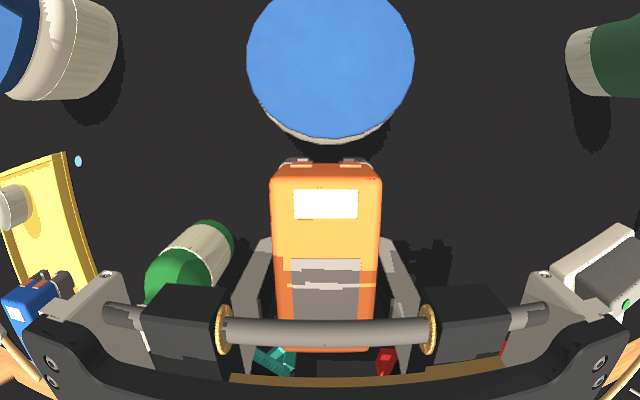

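The orange pack is gripped squarely. Its white bar at (325,204) is in the same place in the wrist view as blue's was, so it sits the same way in the hand, and blue's home pose works as the target.

>>> play_rows:
  motion: [0,0,-0.03,0,0.4,0,0,-0.07,0,0.4,0,0,-0.08,0,0.4,0,0,-0.08,0,0.4,0,0,-0.04,0,0.4,0,0,0,0,0.4]

```text
time_s: 13.65
position: [0.5818, 0.02, 0.202]
tcp_rot: [180.0, -0.3, 1.2]
force: [0.9, -1.0, -5.0]
grip_width: 0.0557
gripper_force: 45.0
```

```bash
python3 p.py 413.2 -312 200 23.8 10
```

```text
t 13.65 pos [581.8  20.  202. ] rot [179.99  -0.3    1.17] F [ 0.9 -1.  -5. ] w 0.0557 gf 45.0 | d mm [-168.6 -332.    -2. ] dyaw 22.63 N 10
-0.0351, 0.0657, 0.0004, -0.079
-0.0376, 0.0643, 0.0004, -0.079
-0.0401, 0.0627, 0.0004, -0.079
-0.0426, 0.0611, 0.0004, -0.079
-0.045, 0.0594, 0.0004, -0.079
-0.0473, 0.0575, 0.0004, -0.079
-0.0495, 0.0556, 0.0004, -0.079
-0.0517, 0.0536, 0.0004, -0.079
-0.0538, 0.0516, 0.0004, -0.079
-0.0557, 0.0494, 0.0004, -0.079
```

>>> play_rows:
  motion: [-0.035,0.0655,0,-0.079,0.4,-0.0375,0.0645,0,-0.079,0.4,-0.04,0.0625,0,-0.079,0.4,-0.0425,0.061,0,-0.079,0.4,-0.045,0.0595,0,-0.079,0.4,-0.0475,0.0575,0,-0.079,0.4,-0.0495,0.0555,0,-0.079,0.4,-0.0515,0.0535,0,-0.079,0.4]

```text
time_s: 14.45
position: [0.4447, -0.2462, 0.197]
tcp_rot: [-179.9, 0.1, 19.4]
force: [-0.0, -0.9, -4.2]
grip_width: 0.0558
gripper_force: 45.0
```

>>> play_rows:
  motion: [-0.054,0.0515,0,-0.079,0.4,-0.0555,0.0495,0,-0.079,0.4,0,0,0,0,0.4,0,0,0,0,0.4,0,0,0.06,0,0.4,0,0,0.06,0,0.4,0,0,0,0,0.4,0,0,0,0,0.4]

```text
time_s: 15.25
position: [0.4129, -0.3111, 0.1388]
tcp_rot: [-180.0, 0.0, 23.8]
force: [-0.0, -1.1, -3.5]
grip_width: 0.0559
gripper_force: 45.0
```

```bash
python3 p.py 413.2 -312 88 23.83 6
```

```text
t 15.25 pos [ 412.9 -311.1  138.8] rot [-1.7995e+02  2.0000e-02  2.3840e+01] F [-0.  -1.1 -3.5] w 0.0559 gf 45.0 | d mm [  0.3  -0.9 -50.8] dyaw -0.01 N 6
-0.0, 0.0003, 0.0169, 0.0001
-0.0, 0.0003, 0.0169, 0.0001
-0.0, 0.0003, 0.0169, 0.0001
-0.0, 0.0003, 0.0169, 0.0001
-0.0, 0.0003, 0.0169, 0.0001
-0.0, 0.0003, 0.0169, 0.0001
```

>>> play_rows:
  motion: [0,0.001,0.02,0,0.4,0,0,0.03,0,0.4,0,0,0.03,0,0.4,0,0,0.018,0,0.4,0,0,0.004,0,0.4,0,0,0.004,0,0.4,0,0,0,0,0.4,0,0,0,0,0.4]

```text
time_s: 16.05
position: [0.413, -0.3124, 0.086]
tcp_rot: [180.0, -0.0, 23.8]
force: [0.0, 0.5, -4.5]
grip_width: 0.0554
gripper_force: 45.0
```

```bash
python3 p.py 413.2 -312 80 23.83 1
```

```text
t 16.05 pos [ 413.  -312.4   86. ] rot [ 1.7995e+02 -2.0000e-02  2.3800e+01] F [ 0.   0.5 -4.5] w 0.0554 gf 45.0 | d mm [ 0.2  0.4 -6. ] dyaw 0.03 N 1
0.0008, -0.0005, 0.012, -0.0012
```

>>> play_rows:
  motion: [0,0,0.004,0,0.4,0,0,0.004,0,0.4,0,0,0.002,0,0.4,0,0,0,0,0.4]

```text
time_s: 16.45
position: [0.4127, -0.3122, 0.0803]
tcp_rot: [-180.0, 0.0, 23.8]
force: [-0.0, 0.0, -4.8]
grip_width: 0.0557
gripper_force: 45.0
```

>>> play_rows:
  motion: [0,0,0.002,0,0.4,0,0,0,0,0.4]

```text
time_s: 16.65
position: [0.4128, -0.3123, 0.0795]
tcp_rot: [180.0, -0.0, 23.8]
force: [-1.0, -0.3, -3.8]
grip_width: 0.0557
gripper_force: 45.0
```

>>> play_rows:
  motion: [0,0,0.002,0,0.4,0,0,0,0,0.4]

```text
time_s: 16.85
position: [0.4127, -0.3123, 0.0795]
tcp_rot: [180.0, -0.0, 23.8]
force: [-6.0, 3.6, 11.0]
grip_width: 0.0559
gripper_force: 45.0
```

>>> play_rows:
  motion: [0,0,-0.004,0,0.4,0,0,0,0,0.4,0.016,0,0,0,0.4,0.016,0,0,0,0.4,0.016,0,0,0,0.4,0.016,0,0,0,0.4,0.016,0,0,0,0.4,0,0,0,0,0.4]

```text
time_s: 17.65
position: [0.4502, -0.2956, 0.0804]
tcp_rot: [180.0, -0.0, 23.9]
force: [-0.4, -0.2, -4.1]
grip_width: 0.0555
gripper_force: 45.0
```

```bash
python3 p.py 493.75 -276.4 80 23.82 5; python3 - <<'E'
from h import *
cv2.imwrite('pics/w5.png',cv2.resize(cam('wrist')[0],(480,300)))
E
```

```text
t 17.65 pos [ 450.2 -295.6   80.4] rot [ 1.800e+02 -1.000e-02  2.386e+01] F [-0.4 -0.2 -4.1] w 0.0555 gf 45.0 | d mm [43.5 19.2 -0.4] dyaw -0.04 N 5
0.019, 0.0, 0.0001, 0.0002
0.019, 0.0, 0.0001, 0.0002
0.019, 0.0, 0.0001, 0.0002
0.019, 0.0, 0.0001, 0.0002
0.019, 0.0, 0.0001, 0.0002
```

View pics/w5.png

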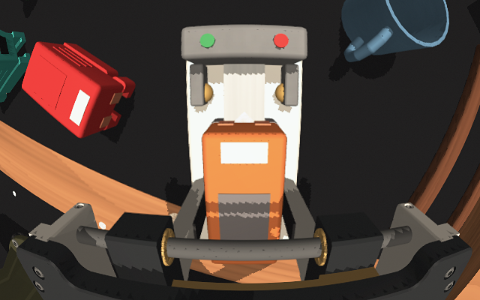

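The pack, at (243,190), is on the rail and centred between the brass balls at (208,92) and (279,92), with no side force. I'll push it on.

>>> play_rows:
  motion: [0.016,0,0,0,0.4,0.016,0,0,0,0.4,0.012,0,0,0,0.4,0.01,0,0,0,0.4,0.01,0,0,0,0.4,0.01,0,0,0,0.4,0.01,0,0,0,0.4,0,0,0,0,0.4]

```text
time_s: 18.5
position: [0.4889, -0.2786, 0.0805]
tcp_rot: [180.0, -0.1, 23.8]
force: [6.1, 1.9, -4.8]
grip_width: 0.0557
gripper_force: 45.0
```

```bash
python3 p.py 493.75 -276.4 80 23.82 1
```

```text
t 18.5 pos [ 488.9 -278.6   80.5] rot [ 1.7997e+02 -1.0000e-01  2.3810e+01] F [ 6.1  1.9 -4.8] w 0.0557 gf 45.0 | d mm [ 4.8  2.2 -0.5] dyaw 0.01 N 1
0.0106, -0.0002, 0.0011, -0.0002
```

>>> play_rows:
  motion: [0.004,0,0,0,0.4,0.004,0,0.001,0,0.4,0.003,0,0,0,0.4,0,0,0,0,0.4]

```text
time_s: 18.9
position: [0.4934, -0.2766, 0.08]
tcp_rot: [180.0, -0.1, 23.8]
force: [4.5, 5.0, -5.6]
grip_width: 0.056
gripper_force: 45.0
```

>>> play_rows:
  motion: [0.002,0,0.001,0,0.4,0,0,0,0,0.4]

```text
time_s: 19.1
position: [0.4938, -0.2764, 0.0795]
tcp_rot: [-180.0, 0.0, 23.8]
force: [1.2, 2.6, -2.7]
grip_width: 0.0559
gripper_force: 45.0
```

```bash
python3 p.py 493.75 -276.4 80 23.82 1
```

```text
t 19.1 pos [ 493.8 -276.4   79.5] rot [-180.     0.    23.8] F [ 1.2  2.6 -2.7] w 0.0559 gf 45.0 | d mm [-0.   0.   0.5] dyaw 0.02 N 1
-0.0, -0.0001, -0.001, -0.0006
```

>>> play_rows:
  motion: [0,0,0,0,0.4,0,0,0,0,0.65,0,0,0,0,0.75,0,0,0,0,0.85,0,0,0,0,0.9,0,0,0,0,0.9,0,0,0,0,0.9,0,0,0,0,0.9]
  force: 10

```text
time_s: 19.9
position: [0.4937, -0.2765, 0.0795]
tcp_rot: [180.0, 0.0, 23.8]
force: [0.2, -0.4, -0.2]
grip_width: 0.0846
gripper_force: 0.0
```

>>> play_rows:
  motion: [0,0,-0.03,0,0.9,0,0,-0.07,0,0.9,0,0,-0.08,0,0.9,0,0,-0.08,0,0.9,0,0,-0.03,0,0.9,0,0,0,0,0.9,0,0,0,0,0.9]

```text
time_s: 20.6
position: [0.4935, -0.2764, 0.2242]
tcp_rot: [-180.0, 0.0, 23.8]
force: [-0.4, -0.3, -1.5]
grip_width: 0.0842
gripper_force: 0.0
```

>>> play_rows:
  motion: [-0.08,0,0,0,0.9,-0.08,0,0,0,0.9,-0.06,0,0,0,0.9,0,0,0,0,0.9,0,0,0,0,0.9]

```text
time_s: 21.1
position: [0.3927, -0.3209, 0.2236]
tcp_rot: [-179.9, 0.0, 23.7]
force: [0.2, 0.5, -0.1]
grip_width: 0.0846
gripper_force: 0.0
```

```bash
python3 - <<'E'
from m import *
c=cam('top');P=cloud(c);ok=c[1]>0;z=P[...,2]
cv2.imwrite('pics/top6.png',c[0])
def reg(a,b,e,f,z0,z1): return ok&(P[...,0]>a)&(P[...,0]<b)&(P[...,1]>e)&(P[...,1]<f)&(z>z0)&(z<z1)
m=reg(.42,.57,-.35,-.2,.094,.11); 
if m.sum(): rect(P[biggest(m)],'orange')
rect(P[reg(.38,.56,.25,.37,.06,.12)],'blue')
print(ctrl.get_obs()['time_s'],ctrl.get_obs()['position'])
E
```

```text
orange 1076 c [ 492.9 -277.3] size [110.   57.2] ang 24.22 zmed 101.7
blue 1089 c [467.8 306.7] size [111.6  57.6] ang 5.62 zmed 77.0
21.15 [ 0.39324115 -0.32059588  0.22368934]
```

View pics/top6.png

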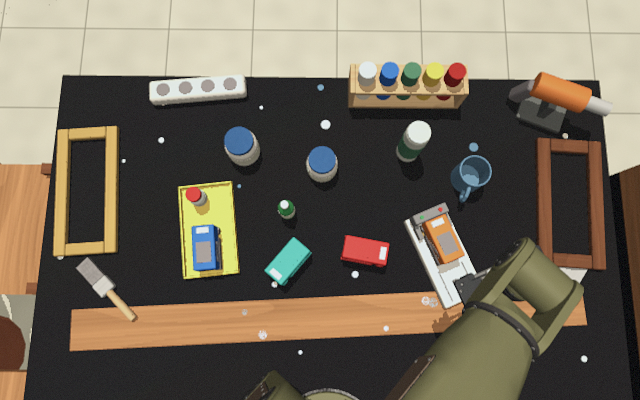

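```bash
python3 - <<'E'
from m import *
d=np.load('f.npz'); a=np.radians(23.83)
for P,ok in((d['tp'],d['tz']>0),)+tuple((cloud(c),c[1]>0) for c in (cam('top'),cam('top'))):
    z=P[...,2]
    m=biggest(ok&(P[...,0]>.42)&(P[...,0]<.57)&(P[...,1]>-.35)&(P[...,1]<-.2)&(z>.094)&(z<.11)); Q=P[m][:,:2]*1000
    x=Q@[np.cos(a),np.sin(a)]; y=Q@[-np.sin(a),np.cos(a)]
    print(m.sum(),'mean',x.mean().round(2),y.mean().round(2),'pct',np.percentile(x,[0.5,2,98,99.5]).round(2))
E
```

```text
1075 mean 339.06 -451.61 pct [285.14 287.2  391.76 393.63]
1083 mean 338.34 -451.5 pct [284.82 286.41 391.19 393.02]
1082 mean 338.44 -451.55 pct [284.55 286.3  391.37 393.18]
```

Orange measures about 0.6 mm short of where blue stood. There is plenty of time, so I'll regrip it and push it gently home.

>>> play_rows:
  motion: [0.08,0,0,0,0.9,0.08,0,0,0,0.9,0.06,0,0,0,0.9,0,0,0,0,0.9,0,0,0,0,0.9]

```text
time_s: 21.75
position: [0.4942, -0.2758, 0.2237]
tcp_rot: [-179.9, 0.0, 23.9]
force: [-0.9, -0.6, -0.6]
grip_width: 0.0848
gripper_force: 0.0
```

```bash
python3 p.py 493.75 -276.4 78.5 23.82 4
```

```text
t 21.75 pos [ 494.2 -275.8  223.7] rot [-1.7995e+02  5.0000e-02  2.3910e+01] F [-0.9 -0.6 -0.6] w 0.0848 gf 0.0 | d mm [  -0.4   -0.6 -145.2] dyaw -0.09 N 4
-0.0003, 0.0002, 0.0726, 0.0008
-0.0003, 0.0002, 0.0726, 0.0008
-0.0003, 0.0002, 0.0726, 0.0008
-0.0003, 0.0002, 0.0726, 0.0008
```

>>> play_rows:
  motion: [0,0,0.07,0,0.9,0,0,0.08,0,0.9,0,0,0.08,0,0.9,0,0,0.05,0,0.9,0,0,0.008,0,0.9,0,0,0,0,0.9]

```text
time_s: 22.35
position: [0.4934, -0.2768, 0.0808]
tcp_rot: [-180.0, 0.0, 23.8]
force: [0.5, 0.6, 0.2]
grip_width: 0.085
gripper_force: 0.0
```

>>> play_rows:
  motion: [0,0,0,0,0.5,0,0,0,0,0.4,0,0,0,0,0.4,0,0,0,0,0.4,0,0,0,0,0.4,0,0,0,0,0.4]
  force: 30

```text
time_s: 22.95
position: [0.4939, -0.2765, 0.0811]
tcp_rot: [180.0, -0.0, 23.8]
force: [-2.2, 0.9, 6.5]
grip_width: 0.0554
gripper_force: 30.0
```

>>> play_rows:
  motion: [0.0015,0,0,0,0.4,0,0,0,0,0.4]

```text
time_s: 23.15
position: [0.4941, -0.2765, 0.0811]
tcp_rot: [180.0, 0.0, 23.8]
force: [-7.6, -0.6, 8.4]
grip_width: 0.0558
gripper_force: 30.0
```

>>> play_rows:
  motion: [0.0015,0,0,0,0.4,0,0,0,0,0.4]

```text
time_s: 23.35
position: [0.4946, -0.2764, 0.0811]
tcp_rot: [180.0, 0.1, 23.8]
force: [-8.0, -2.2, 8.7]
grip_width: 0.0559
gripper_force: 30.0
```

>>> play_rows:
  motion: [0,0,0,0,0.65,0,0,0,0,0.75,0,0,0,0,0.85,0,0,0,0,0.9,0,0,0,0,0.9,0,0,0,0,0.9]

```text
time_s: 23.95
position: [0.4951, -0.2759, 0.0804]
tcp_rot: [-180.0, -0.0, 23.8]
force: [0.1, -0.3, -0.0]
grip_width: 0.0842
gripper_force: 0.0
```

>>> play_rows:
  motion: [0,0,-0.03,0,0.9,0,0,-0.07,0,0.9,0,0,-0.08,0,0.9,0,0,-0.08,0,0.9,-0.08,0,-0.03,0,0.9,-0.08,0,0,0,0.9,-0.06,0,0,0,0.9,0,0,0,0,0.9]

```text
time_s: 24.75
position: [0.3922, -0.3214, 0.227]
tcp_rot: [179.9, -0.0, 23.6]
force: [0.6, 0.4, -0.7]
grip_width: 0.085
gripper_force: 0.0
```

```bash
python3 - <<'E'
from m import *
a=np.radians(23.83)
for c in (cam('top'),cam('top')):
    P,ok=cloud(c),c[1]>0; z=P[...,2]
    m=biggest(ok&(P[...,0]>.42)&(P[...,0]<.57)&(P[...,1]>-.35)&(P[...,1]<-.2)&(z>.094)&(z<.11)); Q=P[m][:,:2]*1000
    x=Q@[np.cos(a),np.sin(a)]; y=Q@[-np.sin(a),np.cos(a)]
    print(m.sum(),'mean',x.mean().round(2),y.mean().round(2),'pct',np.percentile(x,[0.5,2,98,99.5]).round(2),np.median(P[m][:,2]))
print(ctrl.get_obs())
E
```

```text
1079 mean 338.93 -451.73 pct [285.26 287.14 391.64 393.53] 0.10179192451936925
1075 mean 339.17 -451.94 pct [285.23 287.09 391.85 393.67] 0.10177413840648031
{'time_s': 24.85, 'qpos': array([-4.32324298e+01,  1.14558687e+01,  9.33234667e+01,  8.94769907e-03,
        7.51346643e+01,  2.30322710e+01]), 'joint_vel': array([ 1.57683355,  1.19262368, -0.58681692,  0.12092082, -0.35334851,
        0.40852215]), 'effort': array([-1.49744544e+00, -4.80261827e+01, -3.45809376e+01,  1.07497417e-03,
        1.39965952e-02, -1.50501444e-01]), 'position': array([ 0.39441239, -0.32051042,  0.2266116 ]), 'tcp_rot': array([ 1.79924240e+02, -4.16095232e-02,  2.37330377e+01]), 'force': array([-0.0128094 ,  0.80516425, -0.38928807]), 'moment': array([-0.05484413,  0.15511523, -0.00433604]), 'gripper_force': 0.0, 'grip_width': 0.08472431129042245}
```

Orange now measures the same as blue did when it was home, so I'm handing in.

```bash
python3 -c "
from station import ctrl
print(ctrl.finish_job())"
```

```text
the job is handed in; nothing more can be done
None
```

The blue pack is flat in the yellow tray, base down; the orange pack is fully home on the charger, within about 0.1 mm of where blue stood, and released; I handed the job in at about 25 s.

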